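# Gauge the jaw gap of a gas-spring fork

### The arm

A 6-joint arm with a two-finger parallel gripper is mounted at the origin on the work surface. World frame = base frame: x ahead of the robot, y to its left, z up, the work surface at z = 0. Lengths are in m, angles in rad, forces in N, time in s.
With the tool pointing down it reaches from about 0.375 to 0.9 m from the base axis. Payload 3.1 kg.
Tool frame: the origin (TCP) lies midway between the tips of the shut fingers; the grasp point (between the pads) lies 19 mm behind it; z points along the fingers, y is the line along which they close (so a half turn about z gives the same grasp; the last joint's range is limited). The gripper opens to 87 mm and grips with 3 to 60 N. Pads are 19 mm wide; open, the fingers measure 117 mm over their backs; the gripper's body (75 mm by 190 mm) begins 51 mm behind the grasp point.
Start: joints at [-1.308, 0.527, 1.433, -0, 1.181, -0.178], TCP at [0.267, -0.565, 0.223] pointing down, gripper open.
Joint ranges: [-3.08, 3.08], [-0.75, 2.2], [0.22, 2.44], [-1.43, 4.57], [0, 2.65], [-2.85, 2.85]. Speed limits (rad/s): [2.79, 2.79, 3.14, 3.14, 3.14, 3.14].

### API

Orientations are given as a unit quaternion [x, y, z, w].
In Python, from rig import robot gives the robot as it stands. The module is installed in compiled form; this text tells all that it offers.
- The arm moves only by the tool play_rows, never from a script. Its arguments are lists of equal length, an entry for each row: "gripper": the closure, from -1 (fully open) to 1 (shut); "delta_pos": the shift along the tool's x, y, z in cm, a list of three; "turn": the turn, a rotation vector about the tool's x, y, z in rad, a list of three. A call has 1 to 12 rows; each row is the pose to reach, as a shift and turn from the pose commanded when the call began, along the tool's axes at that moment; what a row does not reach only later rows make up. A row lasts 1/8 s, in which the tool goes at most 62.5 mm and 10.7 degrees, less where a joint would pass 70% of its speed; a pose out of reach is approached as far as the arm can. A call with a gripper value outside its range is refused whole. The fingers move at their own pace and stop on an object; "squeeze" is the grip in N (left out, the last holds). Time passes only in rows, so rows that repeat a pose let the fingers close. It gives the time, the measured TCP pose, the force, the opening and the grip force at its end, in the units of the state.
- robot.get_obs(): the state, without advancing time (a new reading comes with each control period).
- robot.camera(name): name is "scene" or "side" or "wrist"; returns a dict with "color" (420x560x3 uint8, red, green, blue), "vfov" (degrees; the focal length in pixels is half the picture's height over the tangent of half this angle, whatever the lens; pixels are square), "cx", "cy" (the principal point, pixels), "R" (3x3) and "t" (3): a world point X has camera coordinates R X + t. Camera axes: x right, y down, z forward; pixel columns grow to the right and rows downward; lengths in m; the calibration is good to about 2 mm. The wrist camera is an equidistant fisheye: a pixel r from the principal point sees the ray r / f radians off the axis. A picture is of the moment at which its call begins. There is no depth.
- robot.hand_in(): hands the job in; it is judged then, once.
The state is a dict: "time": time; "q": joint angles; "joint_velocities": joint speeds; "joint_torque": joint torques, N m; "position": TCP position; "tool_rot": TCP orientation; "ft_force": force on the tool from outside, world axes, zero at the start; "moment": the same for the moment, N m; "grip_width": finger opening in m; "grip_force": force on a finger pad.
Only numpy, scipy, OpenCV 4.12 (cv2) and the standard library are available. Lean on these libraries where they do the work, as an engineer would, in place of code of your own. Each camera call takes 0.05 s, during which the arm holds its last target. There are 200 camera calls.

### The job

Check the jaw gap of the clamped gas spring that ends in a fork: take the flat gauge out of the gauge stand, guide its blade down into the slot between the fork's jaws, with the whole blade between the jaws, until the gauge's shoulder rests on the fork. Do not drop it in; let go only once the blade is down in the slot, and leave the gauge standing there for the inspector. Leave the round plug gauge in the stand and the other things on the bench as they are.

Things in the scene. Friction and masses are not known exactly. Their poses are not given: they have to be found in the camera images.
- gauge: Flat steel gauge, upright, handle up. Origin: centre of the shoulder's underside; z up, x along the blade's width, y across its thickness. Below: blade 20 mm wide (x), 6 thick (y), 34 long, lower edge half-round. Above: shoulder 24 x 24 x 8 high, then handle, a flat bar 22 (x) by 14 (y), from 8 to 68 mm up. Half a turn about z makes no difference. 0.15 kg.
- stand: Wooden gauge stand, fixed block 140 (x) x 60 (y) x 45 mm high; origin at the centre of its underside. The flat gauge hangs by its shoulder on the top face, blade in a slot 33 mm to -x of the centre; the plug gauge in a round hole 33 mm to +x.
- plug: Round plug gauge (bystander), steel, in the stand: plug 14 mm diameter, collar 24 mm, handle 18 mm diameter reaching 68 mm above the stand's top. Origin on its axis at the collar's underside.
- fork_spring: Clamped gas spring ending in a fork, fixed, with its grey fixture. 255 mm long along x: black tube 22 mm diameter at +x, thin steel rod, steel fork at the -x end. Base plate 60 mm wide, 12 high, from x = -70 to +130 mm; clamps reach 74 mm high. Origin on the bench below the axis, 130 mm from the fork's tip.
- fork_mouth (a point): Centre of the slot's mouth, level with the top of the fork's jaws, 73 mm above the bench. x along the spring (away from the open end), y across the slot, z up. Fork 28 mm wide (y), 26 high; slot 8.5 wide (y), open at top, bottom and -x end, 34 long: from x = -17 to +17 mm, where solid steel begins. The gauge's origin belongs here, its x along this x, either way round.
- eye_spring: The other clamped gas spring (bystander), fixed, same fixture and size, but ending at -x in a flat round eye (30 mm diameter, 14 mm thick, hole crosswise) and so without a slot. Origin on the bench below the axis, 130 mm from the eye's tip. It may be on either side of the fork one.
- spanner: Steel spanner lying on the bench (bystander), 160 mm long, origin under its centre.
- spare_fork: A loose steel fork end lying on the bench, not on a spring (bystander), 70 mm long, 28 mm wide, 26 mm high, origin under its middle, jaws to -x.
- driver: Red air screwdriver lying on the bench (bystander), about 250 mm long and 36 mm high, origin under the body's centre.
Things that resemble listed ones, but are neither listed nor needed, are in the scene too. What is shaped like the gauge but red is not meant.

How it is judged:
By the outcome, as a careful person would: the job done as asked, in the order asked, and still so for the second after the job is handed in, with the robot touching nothing.
It also fails if it takes over 42 s, if anything falls off the work surface, if the arm or the gripper's body presses on something with over 40 N, if the wrist force passes 120 N, or if a joint passes its speed limit or range.

## Working session

There is one attempt and no reset: what is moved stays moved. The work goes in short steps, Python scripts to look and compute and a tool call to move; the robot and the scene stay as the last step left them, time stands still between calls to the robot, and variables do not carry over. Pictures are saved under pics/ and viewed, at most 10 in all, crops included, and the job is handed in when it is done.

Besides the shell and the picture viewer there is one more tool, called by a JSON object that holds its "api" and its "payload". play_rows: Moves the arm, as the interface text tells. Its arguments: {"type":"object","properties":{"gripper":{"type":"array","items":{"type":"number"}},"delta_pos":{"type":"array","items":{"type":"array","items":{"type":"number"}}},"turn":{"type":"array","items":{"type":"array","items":{"type":"number"}}},"squeeze":{"type":"number"}},"required":["gripper","delta_pos","turn"]}

```bash
mkdir -p pics
cat > h.py <<'E'
import numpy as np, cv2, pickle
from rig import robot
def snap(n,tag):
    c=robot.camera(n); pickle.dump(c,open(f'pics/{tag}.pkl','wb')); cv2.imwrite(f'pics/{tag}.png',c['color'][:,:,::-1]); return c
def load(tag): return pickle.load(open(f'pics/{tag}.pkl','rb'))
def f(c): return c['color'].shape[0]/2/np.tan(np.radians(c['vfov'])/2)
def ray(c,u,v,fish=False):
    a=np.array([u-c['cx'],v-c['cy']])/f(c)
    if fish:
        r=np.hypot(*a); d=np.array([*(a/r*np.sin(r)),np.cos(r)]) if r>1e-9 else np.array([0,0,1.])
    else: d=np.array([*a,1])
    R=np.array(c['R']);t=np.array(c['t'])
    return -R.T@t, R.T@d
def atz(c,u,v,z,fish=False):
    o,d=ray(c,u,v,fish); return o+d*(z-o[2])/d[2]
def proj(c,X,fish=False):
    p=np.array(c['R'])@np.array(X)+np.array(c['t'])
    if fish:
        r=np.hypot(p[0],p[1]); th=np.arctan2(r,p[2]); a=p[:2]/r*th
    else: a=p[:2]/p[2]
    return a*f(c)+[c['cx'],c['cy']]
E
python3 - <<'E'
from h import *
a=snap('scene','sc');b=snap('side','si');snap('wrist','wr')
for c in (a,b): print(-np.array(c['R']).T@c['t'],c['vfov'])
im=[cv2.resize(cv2.imread(f'pics/{t}.png'),(800,600),interpolation=cv2.INTER_CUBIC) for t in ('sc','si')]
cv2.imwrite('pics/a1.png',im[0]);cv2.imwrite('pics/a2.png',im[1])
print(robot.get_obs())
E
```

```text
[ 1.30059282 -0.78231878  1.0781933 ] 47.65870180221425
[0.33299604 1.15308637 0.6928795 ] 45.680302622796354
{'time': 0.15, 'q': array([-1.30849541e+00,  5.28269596e-01,  1.43357606e+00,  2.94956083e-06,
        1.18141361e+00, -1.78496583e-01]), 'joint_velocities': array([-0.00055649, -0.00276295, -0.00455273, -0.0011374 , -0.00067291,
       -0.00121627]), 'joint_torque': array([ 6.57993533e-04, -4.40429091e+01, -1.76843244e+01,  6.32354664e-02,
        5.52463427e-02, -9.86801706e-05]), 'position': array([ 0.26654778, -0.56470485,  0.22179617]), 'tool_rot': array([ 9.75810137e-01,  2.18618121e-01, -3.35442480e-05, -8.32628293e-04]), 'ft_force': array([-0.56385129,  0.27573565,  0.47140489]), 'moment': array([ 0.0142037 , -0.02168712,  0.06154332]), 'grip_force': 0.0, 'grip_width': 0.086880171476506}
```

View pics/a1.png

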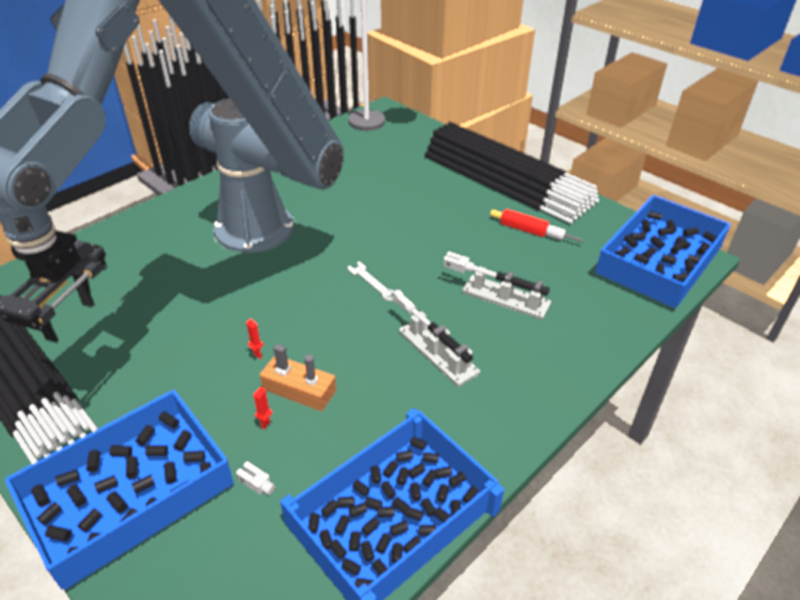

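View pics/a2.png

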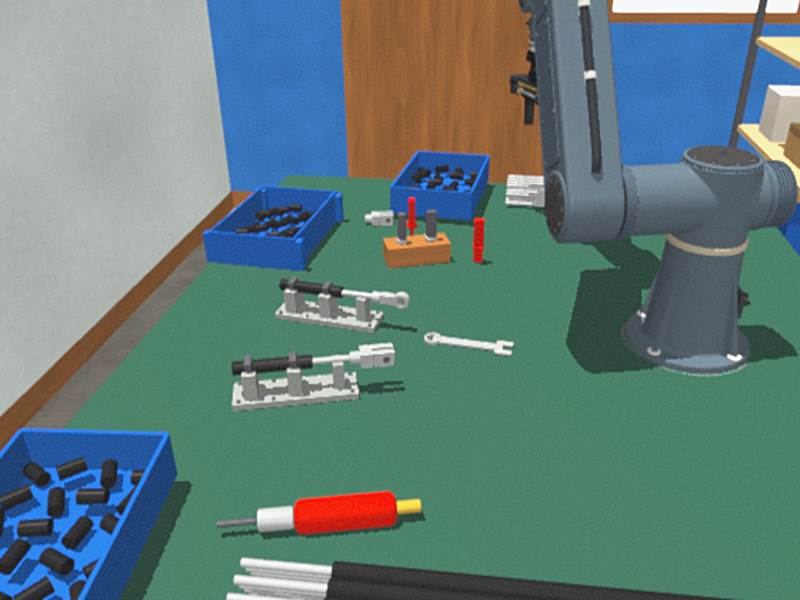

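The scene view shows the stand at (298,383) with two grey handles, (281,357) and (310,368). Two red decoys are at (254,338) and (262,408). One spring end at (457,262) looks like a fork and the other at (398,300) looks like an eye. In the side view the fork is at (378,355), the eye at (400,299), and the handles at (402,228) and (431,224). I'll enlarge crops to confirm which is which.

Run:
```python
from h import *
a=cv2.imread('pics/sc.png');b=cv2.imread('pics/si.png')
# crops 66x50 -> x6 = 396x300
def cr(im,u,v,w=66,h=50): return cv2.resize(im[v:v+h,u:u+w],(396,298),interpolation=cv2.INTER_CUBIC)
o=[(a,176,236),(a,300,166),(b,258,142),(b,232,228)]
for (im,u,v) in o: print(u,v)
t=[cr(*x) for x in o]
cv2.imwrite('pics/b1.png',np.vstack([np.hstack(t[:2]),np.hstack(t[2:])]))
```

```text
176 236
300 166
258 142
232 228
```

View pics/b1.png

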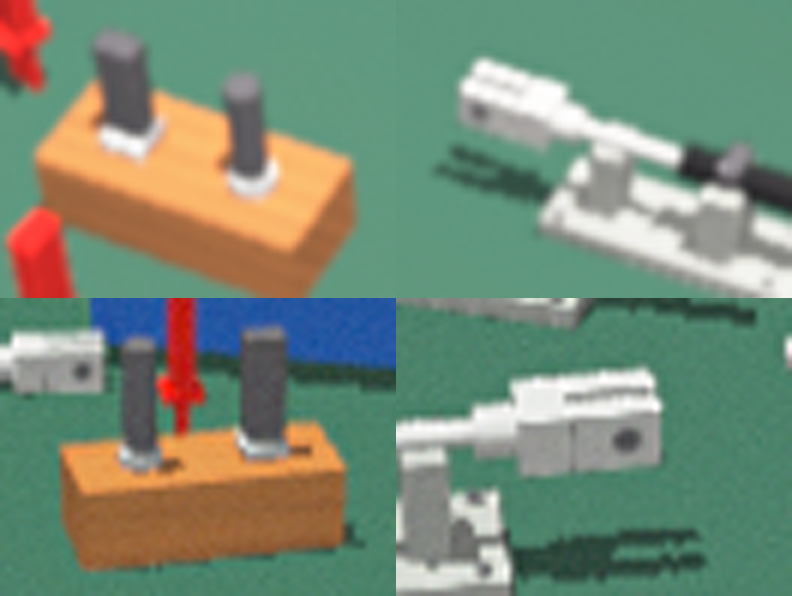

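Two grey gauges stand in the block. The one with the square shoulder and flat bar (scene (281,357), side (431,224)) is the flat gauge. The other has a round collar and is the plug. Slotted fork ends appear at scene (457,262), on a spring, and scene (255,478), the loose spare. The spring one at larger y is the target. Next I'll fit the poses.

```bash
cat >> h.py <<'E'
from scipy.optimize import least_squares
def place(p,L):
    x,y,a=p; L=np.array(L,float); c,s=np.cos(a),np.sin(a)
    return np.array([x+c*L[0]-s*L[1], y+s*L[0]+c*L[1], L[2]])
def fit(obs,p0,z=0):
    # obs: list of (cam,local,uv,fish)
    g=lambda p: np.concatenate([proj(c,place(p,L),fi)-uv for c,L,uv,fi in obs])
    r=least_squares(g,p0,loss='soft_l1'); return r.x, r.fun.reshape(-1,2) if False else g(r.x).reshape(-1,2).round(1)
def rel(X,yaw):
    """shift in tool axes (cm) and turn about tool z to get TCP to X; tool y axis along world yaw (mod pi)"""
    from scipy.spatial.transform import Rotation as Ro
    o=robot.get_obs(); R=Ro.from_quat(o['tool_rot']).as_matrix()
    d=R.T@(np.array(X)-o['position'])*100
    cur=np.arctan2(R[1,1],R[0,1]); dy=(yaw-cur+np.pi/2)%np.pi-np.pi/2
    return d.round(2), round(-dy,4), o['q'].round(3), R.round(3).tolist()
E
python3 - <<'E'
from h import *
a=load('sc');b=load('si')
A=lambda x,y:np.array([176+x/6,236+y/5.96])
S=lambda x,y:np.array([258+x/6,142+(y-298)/5.96])
F=lambda x,y:np.array([300+(x-396)/6,166+y/5.96])
G=lambda x,y:np.array([232+(x-396)/6,228+(y-298)/5.96])
for n,c,T,P in [('sc stand',a,A,[(36,155),(95,85),(354,162),(297,250)]),('si stand',b,S,[(60,448),(85,492),(345,468),(318,424)])]:
    for q in P: print(n,atz(c,*T(*q),.045).round(4))
for n,c,T,P in [('sc fork',a,F,[(458,92),(482,60),(567,88),(546,115)]),('si fork',b,G,[(655,372),(660,405),(518,425),(512,382)])]:
    for q in P: print(n,atz(c,*T(*q),.073).round(4))
print('gauge top',atz(a,*A(122,40),.113),atz(b,*S(263,330),.113)); print('plug top',atz(a,*A(242,82),.113),atz(b,*S(138,342),.113))
E
```

```text
sc stand [ 0.4686 -0.3241  0.045 ]
sc stand [ 0.4521 -0.276   0.045 ]
sc stand [ 0.5799 -0.2201  0.045 ]
sc stand [ 0.6018 -0.2747  0.045 ]
si stand [ 0.5941 -0.2652  0.045 ]
si stand [ 0.5719 -0.2125  0.045 ]
si stand [ 0.4431 -0.2587  0.045 ]
si stand [ 0.4624 -0.3135  0.045 ]
sc fork [0.5069 0.1845 0.073 ]
sc fork [0.4972 0.2159 0.073 ]
sc fork [0.5479 0.2305 0.073 ]
sc fork [0.5551 0.2038 0.073 ]
si fork [0.4961 0.198  0.073 ]
si fork [0.4906 0.2205 0.073 ]
si fork [0.5409 0.2412 0.073 ]
si fork [0.5491 0.2124 0.073 ]
gauge top [ 0.4939996 -0.2827732  0.113    ] [ 0.48840006 -0.27614602  0.113     ]
plug top [ 0.55422415 -0.26072755  0.113     ] [ 0.54984468 -0.25211495  0.113     ]
```

Run:
```python
from h import *
a=load('sc');b=load('si')
k=.7
for n,c,u,v in [('red1',a,257,357),('red1',b,478,262),('red2',a,264,427),('red2',b,412,234)]: print(n,[atz(c,u*k,v*k,z).round(3) for z in (0,.03)])
w=load('wr'); o=robot.get_obs(); R=np.array(w['R']); print('wcam',-R.T@w['t'],R.round(3).tolist(),w['vfov'])
print(rel([.490,-.279,.25],np.radians(112)))
```

```text
red1 [array([ 0.388, -0.279,  0.   ]), array([ 0.413, -0.293,  0.03 ])]
red1 [array([ 0.383, -0.267,  0.   ]), array([ 0.381, -0.206,  0.03 ])]
red2 [array([ 0.548, -0.381,  0.   ]), array([ 0.569, -0.392,  0.03 ])]
red2 [array([ 0.548, -0.4  ,  0.   ]), array([ 0.538, -0.333,  0.03 ])]
wcam [ 0.34112285 -0.53108301  0.38426846] [[0.426, -0.905, -0.002], [-0.864, -0.408, 0.297], [-0.269, -0.125, -0.955]] 65.70646984690485
(array([ 32.4 , -16.31,  -2.78]), np.float64(0.0568), array([-1.308,  0.528,  1.434,  0.   ,  1.181, -0.178]), [[0.904, 0.427, -0.0], [0.427, -0.904, 0.002], [0.0, -0.002, -1.0]])
```

{"api": "play_rows", "payload": {"gripper": [0, 0, 0, 0, 0, 0, 0, 0, 0, 0], "delta_pos": [[5, -2.5, 0], [10, -5, 0], [15, -7.5, 0], [20, -10, 0], [25, -12.5, 0], [30, -15, 0], [32.4, -16.3, 0], [32.4, -16.3, 4], [32.4, -16.3, 4], [32.4, -16.3, 4]], "turn": [[0, 0, 0.02], [0, 0, 0.04], [0, 0, 0.057], [0, 0, 0.057], [0, 0, 0.057], [0, 0, 0.057], [0, 0, 0.057], [0, 0, 0.057], [0, 0, 0.057], [0, 0, 0.057]]}}

```text
time: 1.4
position: [0.4903, -0.2801, 0.1831]
tool_rot: [0.982, 0.19, 0.0, 0.0]
ft_force: [0.7, 0.7, -1.0]
grip_width: 0.0434
grip_force: 0.0
```

Run:
```python
from h import *
snap('wrist','w1'); im=cv2.imread('pics/w1.png'); cv2.imwrite('pics/w1b.png',cv2.resize(im,(800,600),interpolation=cv2.INTER_CUBIC))
print(robot.get_obs()['position'],robot.get_obs()['grip_width'])
```

```text
[ 0.49057566 -0.28053754  0.1835812 ] 0.043542310374002274
```

View pics/w1b.png

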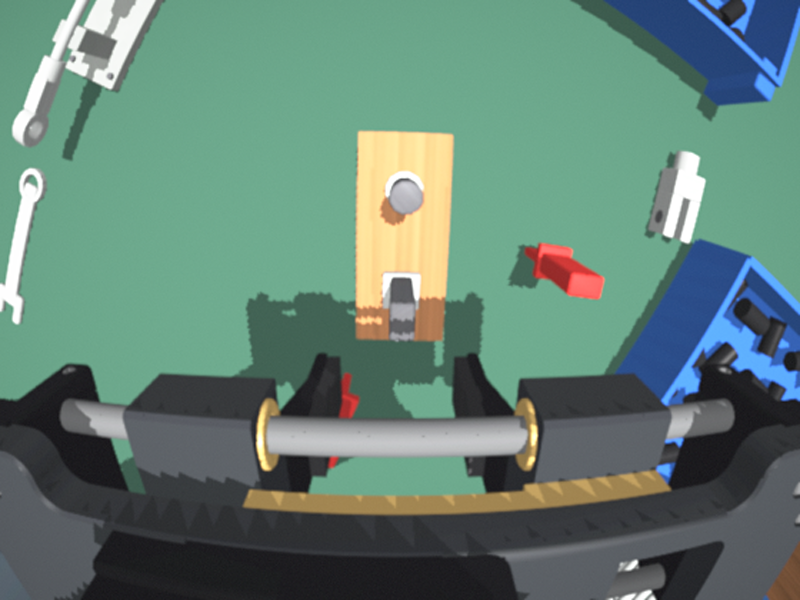

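The wrist view shows the stand's top from (357,131) to (443,341), the plug at (406,195), and the flat gauge at (401,305) with a square white shoulder. A red decoy is at (567,270). I'll enlarge the stand to read it more precisely.

Run:
```python
from h import *
im=cv2.imread('pics/w1.png')[85:245,230:340]
cv2.imwrite('pics/w1c.png',cv2.resize(im,None,fx=3.75,fy=3.75,interpolation=cv2.INTER_CUBIC))
im=cv2.imread('pics/w1.png')[185:245,255:310]
cv2.imwrite('pics/w1d.png',cv2.resize(im,None,fx=10,fy=10,interpolation=cv2.INTER_CUBIC))
```

```text
(no output)
```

View pics/w1d.png

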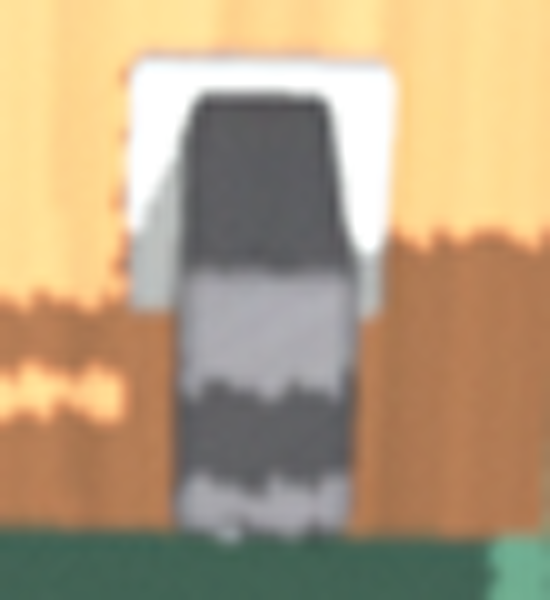

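Run:
```python
from h import *
w=load('w1')
T=lambda x,y:np.array([255+(x+.5)/10-.5,185+(y+.5)/10-.5])
V=lambda x,y:np.array([(x+.5)*.7-.5,(y+.5)*.7-.5])
O=[((.011,.007,.113),T(185,270)),((.011,-.007,.113),T(355,270)),((-.011,.007,.113),T(180,530)),((-.011,-.007,.113),T(350,532)),
((.012,.012,.053),T(132,62)),((.012,-.012,.053),T(395,65)),((-.012,.012,.053),T(130,312)),((-.012,-.012,.053),T(382,318)),
((.103,.03,.045),V(357,131)),((.103,-.03,.045),V(453,134)),((-.037,-.03,.045),V(443,341))]
obs=[(w,L,uv,True) for L,uv in O]
p,r=fit(obs,[.49,-.28,.38]); print(p,np.degrees(p[2])); print(r.tolist())
p2,_=fit(obs[:8],p);print(p2)
print(rel([p[0],p[1],.071],p[2]+np.pi/2))
```

```text
[ 0.49034426 -0.28442409  0.35887125] 20.561807967422197
[[-0.7, -0.4], [1.0, 0.0], [-0.7, 0.8], [0.4, 1.0], [0.2, 0.0], [-0.2, 0.3], [0.0, -0.3], [0.2, -0.4], [0.6, 0.0], [-0.6, -0.2], [-0.4, -0.9]]
[ 0.49042139 -0.28434267  0.36448113]
(array([-0.18,  0.33, 11.26]), np.float64(0.0241), array([-0.717,  0.496,  1.626, -0.   ,  1.018,  0.471]), [[0.928, 0.374, 0.001], [0.374, -0.928, -0.001], [0.001, 0.002, -1.0]])
```

{"api": "play_rows", "payload": {"gripper": [0, 0, 0, 0, 0, 0, 1, 1, 1, 1, 1, 1], "delta_pos": [[-0.18, 0.33, 2], [-0.18, 0.33, 5], [-0.18, 0.33, 8], [-0.18, 0.33, 10], [-0.18, 0.33, 11.2], [-0.18, 0.33, 11.2], [-0.18, 0.33, 11.2], [-0.18, 0.33, 11.2], [-0.18, 0.33, 11.2], [-0.18, 0.33, 11.2], [-0.18, 0.33, 11.2], [-0.18, 0.33, 11.2]], "turn": [[0, 0, 0.024], [0, 0, 0.024], [0, 0, 0.024], [0, 0, 0.024], [0, 0, 0.024], [0, 0, 0.024], [0, 0, 0.024], [0, 0, 0.024], [0, 0, 0.024], [0, 0, 0.024], [0, 0, 0.024], [0, 0, 0.024]], "squeeze": 25}}

```text
time: 2.95
position: [0.4899, -0.2834, 0.0709]
tool_rot: [0.984, 0.179, 0.0, 0.0]
ft_force: [-0.9, 0.6, 4.0]
grip_width: 0.0137
grip_force: 25.0
```

{"api": "play_rows", "payload": {"gripper": [1, 1, 1, 1, 1, 1, 1, 1, 1, 1, 1, 1], "delta_pos": [[0, 0, -1], [0, 0, -4], [0, 0, -8], [0, 0, -11], [1.3, -4.5, -11], [2.8, -9.5, -11], [4.3, -14.5, -11], [5.8, -19.5, -11], [7.3, -24.5, -11], [8.8, -29.5, -11], [10.2, -34.5, -11], [11.7, -39.5, -11]], "turn": [[0, 0, 0], [0, 0, 0], [0, 0, 0], [0, 0, 0], [0, 0, 0], [0, 0, 0], [0, 0, 0], [0, 0, 0], [0, 0, 0], [0, 0, 0], [0, 0, 0], [0, 0, 0]], "squeeze": 35}}

```text
time: 4.45
position: [0.4596, 0.1292, 0.1808]
tool_rot: [0.984, 0.179, -0.0, -0.0]
ft_force: [0.7, 0.1, -2.0]
grip_width: 0.0135
grip_force: 35.0
```

{"api": "play_rows", "payload": {"gripper": [1, 1, 1, 1, 1, 1], "delta_pos": [[0.8, -3, 0], [1.6, -5.5, 0], [1.6, -5.7, 1], [1.6, -5.7, 2], [1.6, -5.7, 2], [1.6, -5.7, 2]], "turn": [[0, 0, 0], [0, 0, 0], [0, 0, 0], [0, 0, 0], [0, 0, 0], [0, 0, 0]]}}

```text
time: 5.2
position: [0.4552, 0.1857, 0.1604]
tool_rot: [0.984, 0.178, -0.0, 0.0]
ft_force: [-1.4, -1.1, -1.9]
grip_width: 0.0136
grip_force: 35.0
```

Run:
```python
from h import *
snap('wrist','w2'); im=cv2.imread('pics/w2.png'); cv2.imwrite('pics/w2b.png',cv2.resize(im,(800,600),interpolation=cv2.INTER_CUBIC))
print(robot.get_obs()['position'],robot.get_obs()['grip_width'])
```

```text
[0.45541571 0.18587219 0.16056444] 0.01411862721403983
```

View pics/w2b.png

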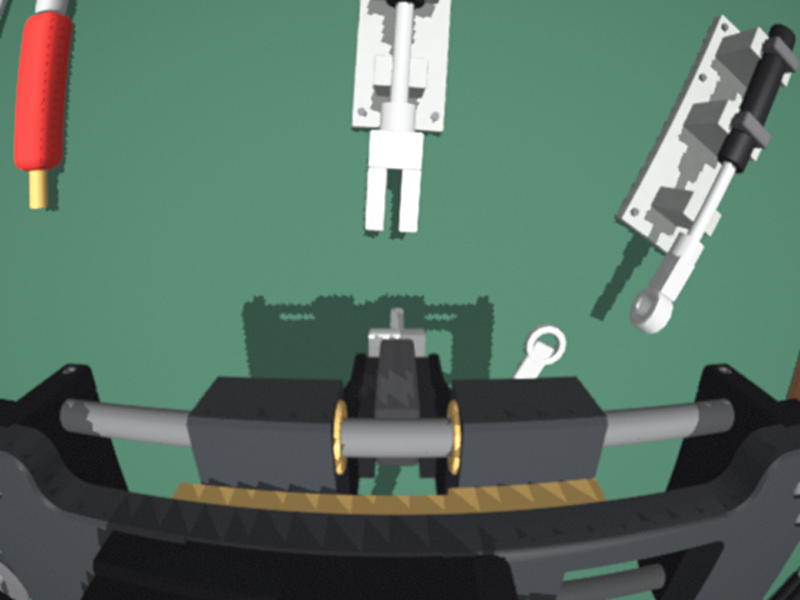

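The fork with its open slot runs from (367,231)/(418,231) at the tip to (370,132) at its back. The held gauge's shoulder is at (397,337), with the blade tip just above it at (397,315). I'll enlarge both for measurement.

Run:
```python
from h import *
im=cv2.imread('pics/w2.png')
A=im[85:170,245:310]; B=im[205:290,245:310]
r=lambda x: cv2.resize(x,None,fx=6,fy=6,interpolation=cv2.INTER_CUBIC)
B=cv2.convertScaleAbs(B,alpha=1.5)
cv2.imwrite('pics/w2c.png',np.hstack([r(A),r(B)]))
```

```text
(no output)
```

View pics/w2c.png

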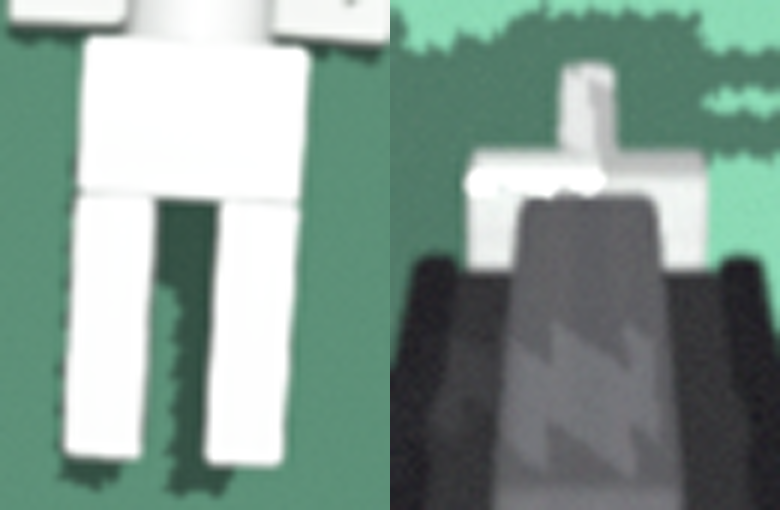

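Run:
```python
from h import *
from scipy.spatial.transform import Rotation as Ro
w=load('w2')
T=lambda x,y:np.array([245+(x+.5)/6-.5,85+(y+.5)/6-.5])
G=lambda x,y:np.array([245+(x-390+.5)/6-.5,205+(y+.5)/6-.5])
m=.001
O=[((-17,14),(65,457)),((-17,-14),(284,464)),((-17,4.25),(142,458)),((-17,-4.25),(205,462)),((17,4.25),(156,199)),((17,-4.25),(220,202)),((17,14),(77,192)),((17,-14),(300,202))]
p,r=fit([(w,(L[0]*m,L[1]*m,.073),T(*q),True) for L,q in O],[.51,.2,.33]); print('fork',p,np.degrees(p[2]),r.tolist())
O=[((12,12,0),(475,150)),((12,-12,0),(706,150)),((12,12,8),(468,182)),((12,-12,8),(708,180)),((10,3,-33),(565,68)),((10,-3,-33),(612,68)),((10,3,0),(560,150)),((10,-3,0),(617,150))]
g=lambda s:np.concatenate([proj(w,place(s[:3],(L[0]*m,L[1]*m,s[3]+L[2]*m)),True)-G(*q) for L,q in O])
s=least_squares(g,[.455,.186,.36,.134]).x; print('gauge',s,np.degrees(s[2]),g(s).reshape(-1,2).round(1).tolist())
g2=lambda s:np.concatenate([g([*s,.1345])]); s2=least_squares(g2,s[:3]).x; print('fixed z',s2,np.degrees(s2[2]))
o=robot.get_obs();R=Ro.from_quat(o['tool_rot']).as_matrix();print(o['position'],np.degrees(np.arctan2(R[1,0],R[0,0])))
for a in (s,s2):
    print('shift',(R.T@np.array([*(p[:2]-a[:2]),0])*100).round(2), 'pose-based',(R.T@np.array([*(p[:2]-o['position'][:2]),0])*100).round(2))
```

```text
fork [0.51247136 0.20824443 0.30643536] 17.557453035728674 [[0.2, -0.2], [-0.2, 0.4], [-0.1, 0.2], [0.4, 0.1], [-0.3, -0.5], [0.2, -0.4], [0.0, 0.1], [-0.3, 0.3]]
gauge [0.45456982 0.18412313 0.36190235 0.13175569] 20.735477372820753 [[-0.1, -0.6], [-0.4, -0.8], [0.3, -1.3], [-0.0, -1.2], [-0.2, -0.3], [0.3, -0.3], [0.1, 2.3], [0.1, 2.3]]
fixed z [0.45551959 0.18447932 0.36191013] 20.73592292809208
[0.45541571 0.18587219 0.16056444] 20.5361430080012
shift [ 6.27 -0.23  0.  ] pose-based [ 6.13 -0.09  0.  ]
shift [ 6.17 -0.23  0.  ] pose-based [ 6.13 -0.09  0.  ]
```

{"api": "play_rows", "payload": {"gripper": [1, 1, 1, 1, 1, 1, 1], "delta_pos": [[2, -0.1, 0], [4.5, -0.2, 0], [6.2, -0.23, 0], [6.2, -0.23, 1], [6.2, -0.23, 2], [6.2, -0.23, 2], [6.2, -0.23, 2]], "turn": [[0, 0, 0.053], [0, 0, 0.053], [0, 0, 0.053], [0, 0, 0.053], [0, 0, 0.053], [0, 0, 0.053], [0, 0, 0.053]]}}

```text
time: 6.12
position: [0.5117, 0.2104, 0.1404]
tool_rot: [0.988, 0.153, -0.0, 0.0]
ft_force: [-0.1, -1.6, -1.8]
grip_width: 0.0139
grip_force: 35.0
```

Run:
```python
from h import *
r=lambda x,k: cv2.resize(x,None,fx=k,fy=k,interpolation=cv2.INTER_CUBIC)
snap('wrist','w3'); snap('side','s3'); snap('scene','c3')
a=cv2.imread('pics/w3.png')[170:295,238:318]; 
c=load('s3'); u,v=proj(c,[.512,.208,.09]).astype(int); print(u,v)
b=cv2.imread('pics/s3.png')[v-31:v+31,u-40:u+40]
c=load('c3'); u,v=proj(c,[.512,.208,.09]).astype(int); print(u,v)
d=cv2.imread('pics/c3.png')[v-31:v+31,u-40:u+40]
cv2.imwrite('pics/w3c.png',np.hstack([r(cv2.convertScaleAbs(a,alpha=1.2),4.8)[:594],np.vstack([r(b,4.8),r(d,4.8)])[:594]]))
print(robot.get_obs()['position'])
```

```text
267 235
316 175
[0.51235982 0.21058264 0.14087705]
```

View pics/w3c.png

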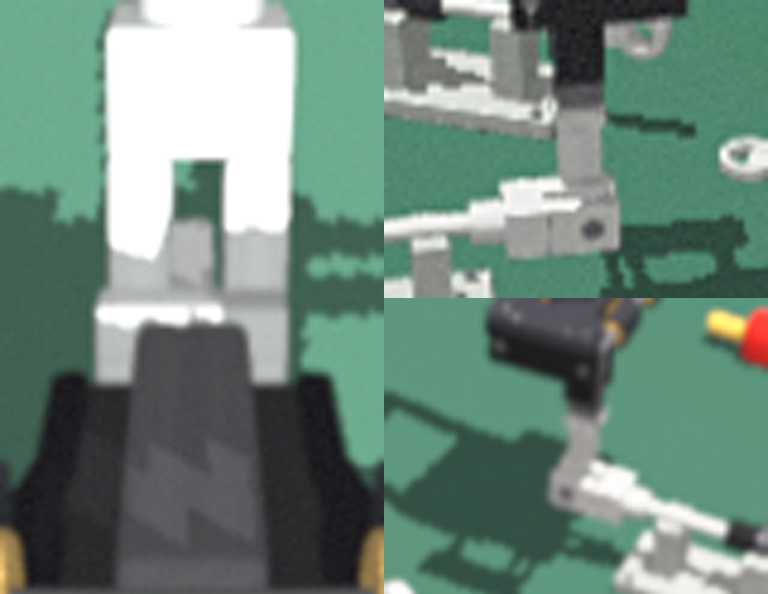

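The wrist view shows the slot end at (172–225,160) and the blade tip at (172–212,222). The blade sits slightly left of the slot's centre line, by under 1 mm. I'll work out the correction.

Run:
```python
from h import *
from scipy.spatial.transform import Rotation as Ro
w=load('w3'); m=.001
T=lambda x,y:np.array([238+(x+.5)/4.8-.5,170+(y+.5)/4.8-.5])
O=[((17,4.25),(172,160)),((17,-4.25),(224,160)),((17,14),(106,155)),((17,-14),(293,155)),((-2,4.25),(166,250)),((-2,-4.25),(222,250))]
p,r=fit([(w,(L[0]*m,L[1]*m,.073),T(*q),True) for L,q in O[:4]],[.512,.208,.306]); print('fork',p,np.degrees(p[2]),r.tolist())
O=[((12,12,0),(103,290)),((12,-12,0),(290,292)),((12,12,8),(96,310)),((12,-12,8),(292,310)),((10,3,-33),(172,222)),((10,-3,-33),(212,222))]
g=lambda s:np.concatenate([proj(w,place(s,(L[0]*m,L[1]*m,.1145+L[2]*m)),True)-T(*q) for L,q in O])
s=least_squares(g,[.512,.208,.306]).x; print('gauge',s,np.degrees(s[2]),g(s).reshape(-1,2).round(1).tolist())
o=robot.get_obs();R=Ro.from_quat(o['tool_rot']).as_matrix();print(o['position'],np.degrees(np.arctan2(R[1,0],R[0,0])))
print((R.T@np.array([*(p[:2]-s[:2]),0])*1000).round(2))
# slot edge in gray profile
im=w['color'].mean(2); print(im[203:222:3,265:292].astype(int))
```

```text
fork [0.51251692 0.2083284  0.30657785] 17.565616845152167 [[-0.2, -0.5], [0.5, -0.5], [0.3, 0.5], [-0.6, 0.5]]
gauge [0.51148806 0.20884862 0.29946259] 17.15794273333257 [[-0.3, -0.4], [-0.6, -0.6], [0.4, 0.1], [-0.2, 0.4], [0.4, 0.3], [0.4, 0.3]]
[0.51235982 0.21058264 0.14087705] 17.578920517458176
[0.82 0.81 0.  ]
[[247 248 248 248 246 246 245 240 200 164 160 162 157 140 124 117 121 120
  120 136 186 235 241 240 241 242 241]
 [251 252 252 252 251 251 251 248 201 134 116 111  89  72  69  66  68  66
   71 120 215 250 251 250 251 252 252]
 [251 252 252 252 251 251 251 248 198 110  76  81  94  83  72  67  68  66
   71 134 226 251 251 250 251 251 252]
 [251 251 252 252 251 251 251 249 191 100  67  66  68  67  66  68  67  66
   72 137 230 251 251 250 251 252 252]
 [251 251 252 252 251 251 251 236 160 100  87  90  96 102  99  96  83  70
   73 140 233 252 251 249 246 251 253]
 [251 251 252 252 252 252 240 181 142 149 153 154 155 153 150 150 144 101
   76 108 159 184 185 179 164 160 159]
 [251 252 252 253 253 241 186 153 145 150 151 152 152 151 151 152 144 103
   76 105 145 158 158 157 159 162 163]]
```

{"api": "play_rows", "payload": {"gripper": [1, 1, 1, 1, 1, 1, 1, 1], "delta_pos": [[0.08, 0.08, 0], [0.08, 0.08, 0], [0.08, 0.08, 0.4], [0.08, 0.08, 0.8], [0.08, 0.08, 1.2], [0.08, 0.08, 1.6], [0.08, 0.08, 2.0], [0.08, 0.08, 2.0]], "turn": [[0, 0, 0], [0, 0, 0], [0, 0, 0], [0, 0, 0], [0, 0, 0], [0, 0, 0], [0, 0, 0], [0, 0, 0]]}}

```text
time: 7.28
position: [0.513, 0.21, 0.1201]
tool_rot: [0.988, 0.153, -0.0, 0.0]
ft_force: [-0.7, -0.3, -0.8]
grip_width: 0.0141
grip_force: 35.0
```

{"api": "play_rows", "payload": {"gripper": [1, 1, 1, 1, 1, 1, 1], "delta_pos": [[0, 0, 0.5], [0, 0, 1.0], [0, 0, 1.5], [0, 0, 1.8], [0, 0, 1.95], [0, 0, 2.0], [0, 0, 2.0]], "turn": [[0, 0, 0], [0, 0, 0], [0, 0, 0], [0, 0, 0], [0, 0, 0], [0, 0, 0], [0, 0, 0]]}}

```text
time: 8.15
position: [0.5134, 0.2101, 0.1006]
tool_rot: [0.988, 0.153, 0.0, -0.0]
ft_force: [-0.1, -0.0, -2.0]
grip_width: 0.0135
grip_force: 35.0
```

{"api": "play_rows", "payload": {"gripper": [1, 1, 1, 1], "delta_pos": [[0, 0, 0.07], [0, 0, 0.14], [0, 0, 0.14], [0, 0, 0.14]], "turn": [[0, 0, 0], [0, 0, 0], [0, 0, 0], [0, 0, 0]]}}

```text
time: 8.65
position: [0.5133, 0.2101, 0.0992]
tool_rot: [0.988, 0.153, -0.0, -0.0]
ft_force: [0.3, -0.4, -0.4]
grip_width: 0.0137
grip_force: 35.0
```

{"api": "play_rows", "payload": {"gripper": [1, 1, 1, 1], "delta_pos": [[0, 0, 0.05], [0, 0, 0.1], [0, 0, 0.1], [0, 0, 0.1]], "turn": [[0, 0, 0], [0, 0, 0], [0, 0, 0], [0, 0, 0]]}}

```text
time: 9.15
position: [0.5134, 0.2101, 0.0989]
tool_rot: [0.988, 0.153, 0.0, 0.0]
ft_force: [-1.2, 0.3, 5.5]
grip_width: 0.0135
grip_force: 35.0
```

Upward force rises to 5.5 N at the expected height (TCP 0.099 m), so the shoulder is on the fork. I'll open and withdraw.

{"api": "play_rows", "payload": {"gripper": [0.3, 0.3, 0.1, 0, 0, 0, 0, 0, 0, 0], "delta_pos": [[0, 0, 0], [0, 0, 0], [0, 0, 0], [0, 0, 0], [0, 0, -2], [0, 0, -5], [0, 0, -8], [0, 0, -12], [0, 0, -12], [0, 0, -12]], "turn": [[0, 0, 0], [0, 0, 0], [0, 0, 0], [0, 0, 0], [0, 0, 0], [0, 0, 0], [0, 0, 0], [0, 0, 0], [0, 0, 0], [0, 0, 0]]}}

```text
time: 10.4
position: [0.5127, 0.2099, 0.2177]
tool_rot: [0.988, 0.153, -0.0, 0.0]
ft_force: [-0.6, 0.1, 0.2]
grip_width: 0.0436
grip_force: 0.0
```

Run:
```python
from h import *
r=lambda x,k: cv2.resize(x,None,fx=k,fy=k,interpolation=cv2.INTER_CUBIC)
snap('wrist','w4'); snap('side','s4'); snap('scene','c4')
a=cv2.imread('pics/w4.png')[150:275,238:318]
c=load('s4'); u,v=proj(c,[.512,.208,.09]).astype(int)
b=cv2.imread('pics/s4.png')[v-31:v+31,u-40:u+40]
c=load('c4'); u,v=proj(c,[.512,.208,.09]).astype(int)
d=cv2.imread('pics/c4.png')[v-31:v+31,u-40:u+40]
cv2.imwrite('pics/w4c.png',np.hstack([r(a,4.8)[:594],np.vstack([r(b,4.8),r(d,4.8)])[:594]]))
print(robot.get_obs()['position'])
```

```text
[0.51232208 0.20983673 0.21674836]
```

View pics/w4c.png

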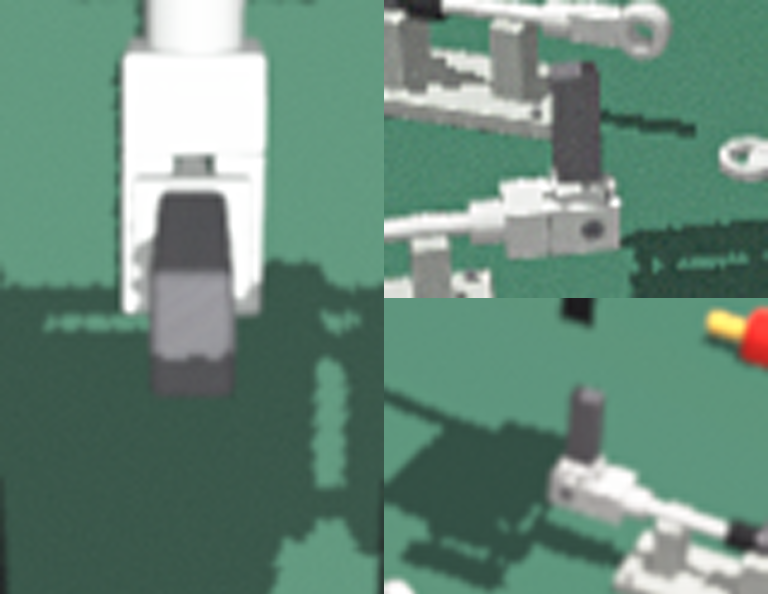

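The gauge stands upright in the slot. Its shoulder, at (193,180), is flush on the fork, about 5 mm of slot shows behind it, and the gripper is clear.

```bash
python3 -c "
from rig import robot
print(robot.hand_in())"
```

```text
the job is handed in; nothing more can be done
None
```

The flat gauge is standing in the fork's slot with its shoulder resting on the jaws. I let go only after the blade was down and then backed the gripper clear. I touched neither the plug gauge nor anything else on the bench, and handed the job in after about 10.6 s; no verdict was shown.

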